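# Roll the hex housing cover-up and lever it open

## Robot

A 7-joint arm with a two-finger parallel gripper is mounted at the origin on a cart in front of the work surface, level with it; the furniture and walls round the work are solid. World frame = base frame: x ahead of the robot, y to its left, z up, the work surface at z = 0. Lengths are in m, angles in rad, forces in N, time in s.
With the tool pointing down it reaches from about 0.4 to 0.85 m from the base axis. Payload 4.5 kg.
Tool frame: the origin (TCP) lies where the fingers leave the gripper's body, on its centre line; the fingertips stand 64 mm ahead of it and the grasp point (between the pads) lies 45 mm ahead of it; z points along the fingers, y is the line along which they close (so a half turn about z gives the same grasp; the last joint's range is limited). The gripper opens to 88 mm and grips with 3 to 60 N. Pads are 18 mm wide; open, the fingers measure 123 mm over their backs; the gripper's body (75 mm by 187 mm) begins 45 mm behind the grasp point.
Start: joints at [0.034, 0.689, -0.195, 1.565, 0.157, 0.902, -0.215], TCP at [0.625, 0, 0.303] pointing down, gripper open.
Joint ranges: [-3.01, 3.01], [-0.46, 2.08], [-1.47, 1.51], [0.13, 2.56], [-1, 4.14], [0.04, 2.09], [-2.66, 2.66]. Speed limits (rad/s): [2.57, 2.57, 3.14, 3.14, 3.14, 3.14, 3.14].

## Interface

Orientations are given as a unit quaternion [x, y, z, w].
In Python, from plant import r gives the robot as it stands.
- The arm moves only by the tool play_rows, never from a script. Its arguments are lists of equal length, an entry for each row: "translation": the shift along the tool's x, y, z in m, a list of three; "delta_rot": the turn, a rotation vector about the tool's x, y, z in degrees, a list of three; "grip": the opening, from -1 (shut) to 1 (fully open). In form: {"translation": [[x, y, z], ...], "delta_rot": [[rx, ry, rz], ...], "grip": [grip, ...]}. A call has 1 to 20 rows; each row shifts and turns the commanded pose from where the row before left it, along the tool's axes as they then stand; what a row does not reach is not made up. A row lasts 1/8 s, in which the tool goes at most 62.5 mm and 10.7 degrees, less where a joint would pass 70% of its speed; a pose out of reach is approached as far as the arm can. A call with a gripper value outside its range is refused whole. The fingers move at their own pace and stop on an object; "squeeze" is the grip in N (left out, the last holds). Time passes only in rows, so rows that do not move let the fingers close. It gives the time, the measured TCP pose, the force, the opening and the grip force at its end, in the units of the state.
- r.get_state(): the state, without advancing time (a new reading comes with each control period).
- r.snapshot(name): name is "scene" or "side" or "wrist"; returns the picture (480x640x3 uint8, blue, green, red); there is no depth.
- r.get_calibration(name): a dict with "intrinsics" (3x3 intrinsics, pixels), "eye" and "rotation" of the camera in the world. Camera axes: x right, y up, looking along -z (the intrinsics and any distortion apply to the point x, -y, -z); pixel columns grow to the right and rows downward; lengths in m; the calibration is good to about 2 mm. A picture is of the moment at which its call begins: read the wrist's pose just before it. get_calibration takes no time and is no camera call; for the wrist camera it gives the pose at the moment of the call.
- r.finish_job(): hands the job in; it is judged then, once.
Trained networks look in the newest picture that a camera, given by its name, has taken for a name from the list of things; names that differ only in an ending like _2 or _b are one class to them, and where a whole thing is asked for, a point or a joint stands for the part that bears it (a point fixed in the world has none). Each returns a list of dicts, best first, with "confidence" (0 to 1); they miss things now and then, are a little off and sometimes report something else, mostly with a low value. They report only what shows in the picture. A call takes as long as a camera call.
- r.look_for(camera, target): "point" ([x, y, z] in m, in world coordinates, good to about 4 mm: the middle of the surface that is visible of it).
- r.silhouettes(camera, target): "pixels" (480x640 bool, what is visible of it).
The state is a dict: "clock": time; "q": joint angles; "qd": joint speeds; "joint_torque": joint torques, N m; "tool_pos": TCP position; "eef_rot": TCP orientation; "contact_force": force on the tool from outside, world axes, zero at the start; "moment": the same for the moment, N m; "opening": opening from 0.0 (shut) to 1.0 (fully open); "finger_force": force on a finger pad.
Only numpy, scipy, OpenCV 4.12 (cv2) and the standard library are available. Lean on these libraries where they do the work, as an engineer would, in place of code of your own. Each camera call takes 0.05 s, during which the arm holds its last target. There are 200 camera calls.

## Task

The hexagonal metal junction housing lies on the rubber mat with its hinged cover underneath. Without lifting it off the mat, push and tip it over, face by face, until the cover is on top, still shut and with the whole housing on the mat; then lever the cover well open (at least 60 degrees) by its lip with the blade of the screwdriver. Leave the cover standing open by itself, lay the screwdriver flat on the bench clear of the mat, and leave the other things where they are.

Things in the scene. Friction and masses are not known exactly. Their poses are not given: they have to be found in the camera images.
- housing: Hollow aluminium hexagonal prism, 50 mm across flats (side 28.9 mm), 110 mm long, about 0.5 kg. Origin at its centre on the long axis. x: along the prism to the lip end; z: out through the cover face (down at first, up when done). A roll is 60 degrees and 28.9 mm sideways; three either way. Pushed and lifted a little at its widest edge it tips; it jams if pushed on the slope above.
- cover (a joint): Hinge of the housing's steel cover, rad: 0 shut, 1.75 fully open, lifting at the lip end. The cover is a plain plate 4 mm thick, 28 mm wide, 126 mm long, one of the six faces, overhanging the end face by 16 mm at the lip. The stiff hinge keeps it at any angle; about 1 N under the lip moves it.
- cover_lip (a point): Middle of the underside edge of the cover's free end. The plate stands 16 mm past the housing's end face there: this overhang is the lip, with open air beneath. It turns with the cover, 126 mm from the hinge line.
- cover_hinge (a point): Point on the cover's hinge line, in the plane of its underside: 55 mm along -x and 21 mm along +z from the housing's origin. The line is parallel to the housing's y axis.
- screwdriver: Long screwdriver with a plastic handle, 202 mm long, 0.07 kg, lying on the bench to the left. Origin under its middle at bench level; its axis is 13 mm above that. Handle from 1 to 101 mm along its +y axis, 26 mm thick and nearly even; round steel blade shaft 6 mm thick along -y to the tip at -100 mm. Its z axis points up.
- mat: Flat dark rubber mat fixed on the bench, 260 x 220 mm (its x and y axes), 3 mm thick. Origin at the centre of its underside, z = 0.
- notebook: Closed notebook lying flat, 144 mm along its x axis, 94 mm along y, 14 mm high; bystander. Origin under its middle.
- tape_measure: Pocket tape measure, 64 x 81 x 36 mm high; bystander. Origin under its middle.
- gland: Plastic cable gland, 27 x 31 x 27 mm high; bystander. Origin under its middle.
- sleeve_tube: Clear round tube of splice sleeves lying on its side, 27 mm thick, 84 mm along y; bystander. Origin under its middle.
- hex_keys: Folding hex key set lying flat, 30 mm wide, 95 mm along its y axis, 22 mm high; bystander. Origin under its middle.
- power_meter: Hand-held power meter lying flat, 161 mm along x, 72 mm wide, 32 mm high; bystander. Origin under its middle.

How it is judged:
On the way, in this order (a step that is already met when the one before it is completed fails the run):
1. the housing lies on the mat with its cover on top and still shut (angle between housing's own z axis and vertical below 0.12 rad and x of housing in the frame of mat between -0.105 and 0.105 m and y of housing in the frame of mat between -0.085 and 0.085 m and value of joint cover below 0.1 rad and linear speed of housing below 0.02 m/s), for 0.2 s.
2. the cover is being lifted with the screwdriver against it (angle between housing's own z axis and vertical below 0.12 rad and value of joint cover above 0.25 rad and contact force between screwdriver and housing above 0.05 N), for 0.1 s.
At the end, for the whole second after the job is handed in: The housing lies still with its cover face up (within 0.12 rad), its centre within 105 mm (mat's x) and 85 mm (mat's y) of the mat's centre; the cover stands open by more than 1.0 rad; the screwdriver lies flat and still on the bench, touching neither housing nor mat (angle between housing's own z axis and vertical below 0.12 rad and x of housing in the frame of mat between -0.105 and 0.105 m and y of housing in the frame of mat between -0.085 and 0.085 m and value of joint cover above 1 rad and linear speed of each of housing, screwdriver below 0.02 m/s and velocity of joint cover below 0.1 rad/s and height (world z) of screwdriver between -0.02 and 0.03 m and contact force between screwdriver and housing below 0.02 N and contact force between screwdriver and mat below 0.02 N and angle between screwdriver's own y axis and vertical between 1.35 and 1.79 rad).
It fails at once if the housing is lifted off the mat (its centre more than 48 mm above the bench; rolling raises it to 32 mm) (height (world z) of housing above 0.048 m).
It fails at once if the cover is opened before the housing lies cover-up (value of joint cover above 0.25 rad and angle between housing's own z axis and vertical above 0.3 rad).
It fails at once if a bystander (notebook, tape measure, gland, sleeve tube, hex keys or power meter) is shoved by more than 20 mm (distance of any of notebook, tape_measure, gland, sleeve_tube, hex_keys, power_meter from where it was at the start of the episode above 0.02 m).
It also fails if it takes over 66 s, if anything falls off the work surface, if the arm or the gripper's body presses on something with over 40 N, if the wrist force passes 120 N, or if a joint passes its speed limit or range.

## Working session

There is one attempt and no reset: what is moved stays moved. The work goes in short steps, Python scripts to look and compute and a tool call to move; the robot and the scene stay as the last step left them, time stands still between calls to the robot, and variables do not carry over. Pictures are saved under pics/ and viewed, at most 11 in all, crops included, and the job is handed in when it is done.

Besides the shell and the picture viewer there is one more tool, called as a command line: name --argument value ..., lists and objects as JSON in quotes. play_rows: Moves the arm, as the interface text tells. Its arguments: {"type":"object","properties":{"translation":{"type":"array","items":{"type":"array","items":{"type":"number"}}},"delta_rot":{"type":"array","items":{"type":"array","items":{"type":"number"}}},"grip":{"type":"array","items":{"type":"number"}},"squeeze":{"type":"number"}},"required":["translation","delta_rot","grip"]}

```bash
mkdir -p pics; ls; cat > h.py <<'E'
import numpy as np, cv2
from plant import r
from scipy.spatial.transform import Rotation as R
def cal(n):
    c=r.get_calibration(n); return np.array(c["intrinsics"]),np.array(c["eye"]),np.array(c["rotation"])
def ray(c,u,v):
    K,e,M=c; d=np.linalg.inv(K)@[u,v,1]; d=M@np.array([d[0],-d[1],-d[2]]); return e,d/np.linalg.norm(d)
def onz(c,u,v,z):
    e,d=ray(c,u,v); return e+d*(z-e[2])/d[2]
def proj(c,p):
    K,e,M=c; q=M.T@(np.array(p)-e); q=K@np.array([q[0],-q[1],-q[2]]); return q[:2]/q[2]
def tri(rays):
    A=0;b=0
    for e,d in rays:
        P=np.eye(3)-np.outer(d,d); A=A+P; b=b+P@e
    return np.linalg.solve(A,b)
E
python3 - <<'E'
from h import *
print(r.get_calibration("scene"))
ims=[]
for n in ["scene","side","wrist"]:
    im=r.snapshot(n); cv2.imwrite(f"pics/{n}0.png",im)
    print(n,cal(n)[1].round(3))
    for t in ["housing","screwdriver","mat","cover_lip","notebook","tape_measure","gland","sleeve_tube","hex_keys","power_meter"]:
        print(t,[(np.round(d["point"],3).tolist(),round(d["confidence"],2)) for d in r.look_for(n,t)[:2]])
print(r.get_state()["clock"])
E
```

```text
pics
{'intrinsics': array([[533.61905083,   0.        , 317.55866343],
       [  0.        , 533.61905083, 239.92404181],
       [  0.        ,   0.        ,   1.        ]]), 'eye': array([-0.11264857, -0.64272085,  1.00710253]), 'rotation': array([ 0.34509096, -0.13954421, -0.36556954,  0.8531111 ])}
scene [-0.113 -0.643  1.007]
housing [([0.548, -0.012, 0.045], 0.87)]
screwdriver [([0.469, 0.402, 0.02], 0.65)]
mat [([0.544, -0.039, 0.007], 0.62)]
cover_lip []
notebook []
tape_measure [([0.49, -0.19, 0.036], 0.56)]
gland [([0.61, -0.158, 0.021], 0.67)]
sleeve_tube [([0.388, -0.004, 0.026], 0.7), ([0.473, 0.12, 0.02], 0.63)]
hex_keys [([0.475, 0.121, 0.022], 0.8)]
power_meter [([0.416, -0.39, 0.034], 0.64)]
side [0.058 0.814 0.729]
housing []
screwdriver [([0.469, 0.419, 0.024], 0.73), ([0.391, 0.014, 0.021], 0.51)]
mat [([0.546, -0.0, 0.008], 0.94)]
cover_lip [([0.532, 0.056, 0.008], 0.53)]
notebook []
tape_measure [([0.494, -0.162, 0.036], 0.86), ([0.683, 0.24, 0.014], 0.47)]
gland [([0.601, -0.146, 0.018], 0.4)]
sleeve_tube [([0.392, 0.016, 0.021], 0.67)]
hex_keys [([0.474, 0.134, 0.022], 0.95)]
power_meter [([0.422, -0.358, 0.029], 0.89)]
wrist [0.625 0.072 0.384]
housing [([0.558, 0.008, 0.049], 0.93)]
screwdriver []
mat [([0.589, 0.001, 0.004], 0.62)]
cover_lip [([0.535, 0.057, 0.008], 0.65)]
notebook [([0.688, 0.166, 0.015], 0.69)]
tape_measure [([0.514, -0.157, 0.03], 0.74)]
gland [([0.615, -0.15, 0.029], 0.68), ([0.588, 0.0, 0.004], 0.53)]
sleeve_tube [([0.403, 0.006, 0.021], 0.74)]
hex_keys [([0.479, 0.126, 0.017], 0.59), ([0.687, 0.167, 0.014], 0.43)]
power_meter []
1.65
```

```bash
sed -i 's/np.array(c\["rotation"\])/R.from_quat(c["rotation"]).as_matrix()/' h.py; python3 -c "
from h import *
s=r.get_state();print(s['clock'],s['tool_pos'],s['eef_rot'])
a=cv2.imread('pics/scene0.png');c=cal('scene')
b=cv2.imread('pics/wrist0.png')
print(cal('wrist'))
"
```

```text
1.65 [6.25004189e-01 1.05648913e-05 3.02731031e-01] [7.07101920e-01 7.07111642e-01 1.47488837e-05 1.28157332e-05]
(array([[383.00737774,   0.        , 321.55339618],
       [  0.        , 383.00737774, 236.7408481 ],
       [  0.        ,   0.        ,   1.        ]]), array([0.62503402, 0.07212197, 0.38404395]), array([[ 9.99999947e-01,  2.61343790e-04,  1.96567142e-04],
       [-3.06444129e-04,  9.58733947e-01,  2.84304633e-01],
       [-1.14154342e-04, -2.84304678e-01,  9.58733976e-01]]))
```

View pics/wrist0.png

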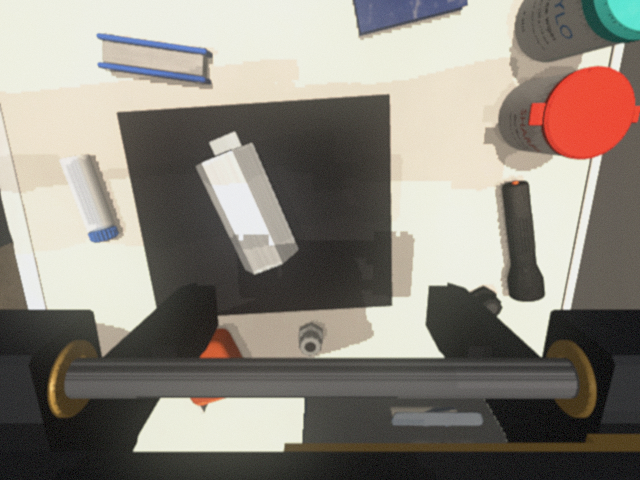

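View pics/side0.png

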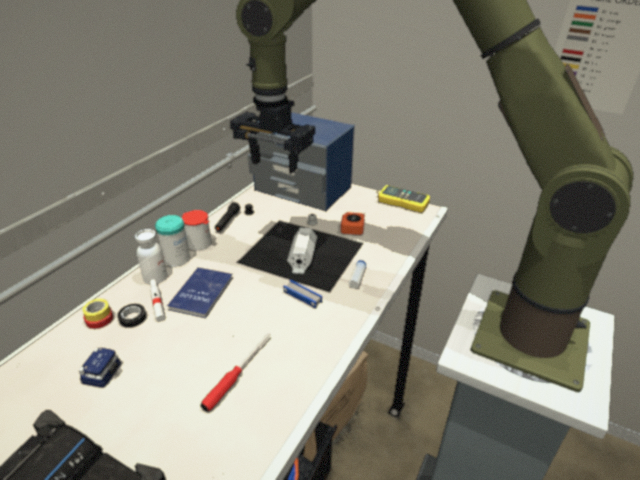

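View pics/scene0.png

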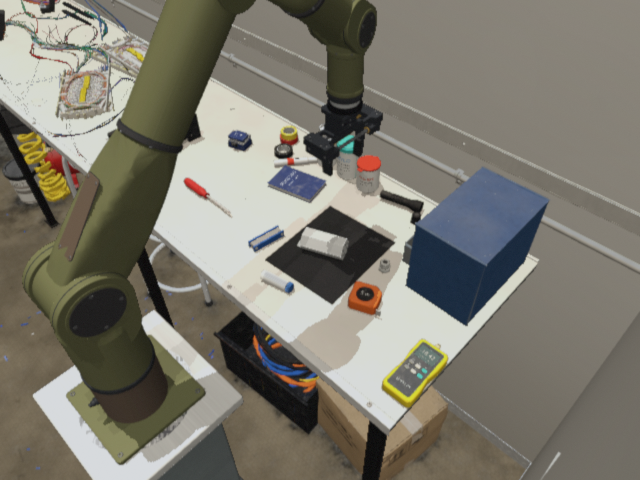

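The wrist view shows the housing at about (250,205), its lip at (225,143) pointing to +y and slightly -x. The mat corners are near (118,112), (388,95), (392,303) and (157,314). The side and scene views show the screwdriver, with the handle end at side (208,407) and the tip at side (268,337), pointing roughly to -y. Rolling towards +x keeps the housing on the mat. Next I'll fit the poses.

```bash
cat >> h.py <<'E'
from scipy.optimize import minimize
def hexpts(x,y,yaw,roll=np.pi,z=0.028,lip=True):
    """housing points in world; roll about long axis, roll=pi cover down"""
    P=[[s*.055,.0289*np.cos(a),.0289*np.sin(a)] for s in(-1,1) for a in np.arange(6)*np.pi/3]
    L=[[.071,sy*.014,zz] for sy in(-1,1) for zz in(.021,.025)]+[[.054,sy*.014,zz] for sy in(-1,1) for zz in(.021,.025)]
    T=R.from_euler('ZX',[yaw,roll])
    return [T.apply(np.array(Q))+[x,y,z] for Q in (P,L)]
def mask(c,parts):
    m=np.zeros((480,640),np.uint8)
    for P in parts:
        h=cv2.convexHull(np.array([proj(c,p) for p in P],np.float32)); cv2.fillConvexPoly(m,np.round(h*16).astype(np.int32),1,shift=4)
    return m>0
def sils(t,cams):
    o=[]
    for n in cams:
        c=cal(n); r.snapshot(n); s=r.silhouettes(n,t)
        if s and s[0]["confidence"]>.4: o.append((n,c,s[0]["pixels"])); print(n,s[0]["confidence"],s[0]["pixels"].sum())
    return o
def fit(S,model,x0,scale):
    def f(p):
        pr=model(p); return -np.mean([ (mask(c,pr)&s).sum()/max(1,(mask(c,pr)|s).sum()) for _,c,s in S])
    x0=np.array(x0,float); sx=np.vstack([x0]+[x0+np.eye(len(x0))[i]*scale[i] for i in range(len(x0))])
    b=minimize(f,x0,method='Nelder-Mead',options=dict(initial_simplex=sx,maxiter=300,xatol=1e-4))
    return b.x,b.fun
def cyl(a,b,ra,rb): 
    d=(b-a)/np.linalg.norm(b-a); u=np.cross(d,[0,0,1]);v=np.cross(u,d)
    return np.array([q+rr*(np.cos(t)*u+np.sin(t)*v) for q,rr in((a,ra),(b,rb)) for t in np.linspace(0,6.28,13)])
def sd(p):
    x,y,yaw=p[:3]; z=p[3] if len(p)>3 else .013; d=np.array([-np.sin(yaw),np.cos(yaw),0]); o=np.array([x,y,z])
    return [cyl(o+.001*d,o+.101*d,.013,.013),cyl(o-.1*d,o+.001*d,.003,.003)]
E
python3 - <<'E'
from h import *
S=sils("housing",["wrist","scene","side"])
for sub in [S]+[[s] for s in S]:
    print("hous",sub[0][0] if len(sub)==1 else "all",fit(sub,lambda p:hexpts(*p),[.556,.0,1.97],[.01,.01,.1]))
print("freez",fit(S,lambda p:hexpts(p[0],p[1],p[2],np.pi,p[3]),[.556,.0,1.97,.028],[.01,.01,.1,.01]))
D=sils("screwdriver",["scene","side"])
for sub in [D]+[[s] for s in D]: print("sd",fit(sub,sd,[.469,.4,0.],[.02,.02,.2]))
print("sdz",fit(D,sd,[.469,.4,0.,.013],[.02,.02,.2,.01]))
c=cal("wrist")
q=np.array([onz(c,u,v,.003)[:2] for u,v in [(118,112),(388,95),(392,303),(157,314)]]);print(q.round(3),q.mean(0))
n=sils("notebook",["wrist"])
if n:
    rc=cv2.minAreaRect(np.array([onz(c,u,v,.014)[:2] for v,u in np.argwhere(n[0][2])],np.float32)*1000);print(rc)
print(r.get_state()["clock"])
E
```

```text
wrist 0.76 7721
scene 0.66 1018
side 0.98 835
hous all (array([ 0.55525062, -0.00431582,  1.9511893 ]), np.float64(-0.9048705141165669))
hous wrist (array([ 0.55527845, -0.00564945,  1.94360205]), np.float64(-0.9684673366834171))
hous scene (array([ 5.55405986e-01, -4.69226589e-04,  1.94650019e+00]), np.float64(-0.9459962756052142))
hous side (array([ 0.55495115, -0.00583618,  1.91285854]), np.float64(-0.8669438669438669))
freez (array([ 0.5552621 , -0.0039716 ,  1.93889632,  0.02966848]), np.float64(-0.9092411078686385))
scene 0.87 274
side 0.93 793
sd (array([0.47399081, 0.37684574, 0.00618148]), np.float64(-0.7215388988456573))
sd (array([ 0.47408516,  0.37899558, -0.00338249]), np.float64(-0.7210526315789474))
sd (array([ 0.47424993,  0.3712381 , -0.01936646]), np.float64(-0.7684108527131783))
sdz (array([0.46850361, 0.37467763, 0.00274061, 0.02066589]), np.float64(-0.7186182491081479))
[[ 0.432  0.082]
 [ 0.687  0.097]
 [ 0.702 -0.116]
 [ 0.443 -0.13 ]] [ 0.56619363 -0.01664965]
wrist 0.63 2591
((700.51171875, 159.60667419433594), (26.1041316986084, 97.38984680175781), 89.98075103759766)
2.25
```

```bash
cat >> h.py <<'E'
from scipy.spatial.transform import Slerp
class Fr:  # housing frame: centre c, yaw of lip direction; n = roll direction
    def __init__(s,x,y,yaw):
        s.c=np.array([x,y,.003]); s.l=np.array([np.cos(yaw),np.sin(yaw),0]); s.n=np.array([np.sin(yaw),-np.cos(yaw),0])
    def pose(s,u,z,tilt,l=0.):  # TCP at u,z (mm above mat), tool y=-l, tilt: tip forward
        t=np.radians(tilt); zt=np.sin(t)*s.n-np.cos(t)*np.array([0,0,1]); yt=-s.l; xt=np.cross(yt,zt)
        return s.c+(u*s.n+l*s.l+z*np.array([0,0,1]))/1000, R.from_matrix(np.c_[xt,yt,zt])
def start(): s=r.get_state(); return np.array(s["tool_pos"]),R.from_quat(s["eef_rot"])
def rows(wps,grip,p0=None):
    """wps: [(pos,R,nrows)]; prints rows from measured pose (or p0)"""
    p,q=p0 or start(); T=[];D=[]
    for P,Q,n in wps:
        sl=Slerp([0,1],R.concatenate([q,Q])); pp=p.copy()
        for k in range(1,n+1):
            a=pp+(P-pp)*k/n; b=sl(k/n); T.append((q.inv().apply(a-p)).round(4).tolist()); D.append((q.inv()*b).as_rotvec(degrees=True).round(1).tolist())
            p,q=p+q.apply(T[-1]),q*R.from_rotvec(D[-1],degrees=True)
    print('"translation":',str(T).replace(' ',''),'\n"delta_rot":',str(D).replace(' ',''),'\n"grip":',str([grip]*len(T)).replace(' ',''),len(T)); return p,q
def arc(F,u,z,tilt,phi,n,l=0.,piv=14.4):
    o=[]
    for k in range(1,n+1):
        a=np.radians(phi*k/n); du,dz=u-piv,z
        o.append((*F.pose(piv+du*np.cos(a)+dz*np.sin(a),-du*np.sin(a)+dz*np.cos(a),tilt-phi*k/n,l),1))
    return o
E
python3 - <<'E'
from h import *
F=Fr(.5553,-.0050,1.943)
e=rows([(*F.pose(-95,120,30),14),(*F.pose(-90,64,30),5)],0)
print(e[0],e[1].as_matrix().round(2))
rows([(*F.pose(-61.1,64,30),5)]+arc(F,-61.1,64,30,42,14),0,e)
E
```

```text
"translation": [[-0.0028,-0.0113,0.0128],[-0.0042,-0.0113,0.0125],[-0.0056,-0.0112,0.012],[-0.0068,-0.0109,0.0117],[-0.0081,-0.0105,0.0111],[-0.0093,-0.0101,0.0106],[-0.0105,-0.0094,0.01],[-0.0116,-0.0088,0.0096],[-0.0125,-0.0079,0.0089],[-0.0135,-0.0071,0.0083],[-0.0143,-0.006,0.0077],[-0.015,-0.005,0.0071],[-0.0156,-0.004,0.0065],[-0.0161,-0.0027,0.006],[-0.0047,-0.0,0.0102],[-0.0048,-0.0,0.0102],[-0.0047,-0.0,0.0102],[-0.0047,-0.0,0.0102],[-0.0047,-0.0,0.0102]] 
"delta_rot": [[-1.3,1.9,4.8],[-1.3,1.9,4.8],[-1.3,1.8,4.8],[-1.2,1.9,4.8],[-1.3,1.9,4.7],[-1.3,1.9,4.8],[-1.3,1.8,4.8],[-1.3,1.9,4.8],[-1.2,1.9,4.8],[-1.3,1.9,4.8],[-1.3,1.8,4.8],[-1.3,1.9,4.7],[-1.3,1.9,4.8],[-1.3,1.9,4.8],[0.0,-0.0,0.0],[0.0,-0.0,0.0],[0.0,-0.0,0.0],[0.0,-0.0,0.0],[0.0,-0.0,0.0]] 
"grip": [0,0,0,0,0,0,0,0,0,0,0,0,0,0,0,0,0,0,0] 19
[ 0.47152648 -0.03773802  0.06698647] [[ 0.81  0.36  0.47]
 [ 0.32 -0.93  0.18]
 [ 0.5   0.   -0.87]]
"translation": [[0.005,-0.0,0.0029],[0.005,-0.0,0.0029],[0.005,-0.0,0.0029],[0.005,-0.0,0.0028],[0.005,-0.0,0.0029],[0.0049,-0.0,-0.0016],[0.0049,-0.0,-0.0016],[0.0049,-0.0,-0.0016],[0.005,-0.0,-0.0017],[0.0049,-0.0,-0.0016],[0.0049,-0.0,-0.0016],[0.0049,-0.0,-0.0016],[0.005,-0.0,-0.0016],[0.0049,-0.0,-0.0016],[0.0049,-0.0,-0.0017],[0.0049,-0.0,-0.0016],[0.005,-0.0,-0.0016],[0.0049,-0.0,-0.0016],[0.0049,-0.0,-0.0016]] 
"delta_rot": [[0.0,-0.0,0.0],[0.0,-0.0,0.0],[0.0,-0.0,0.0],[0.0,-0.0,0.0],[0.0,-0.0,0.0],[0.0,-3.0,0.0],[0.0,-3.0,0.0],[0.0,-3.0,0.0],[0.0,-3.0,0.0],[0.0,-3.0,0.0],[0.0,-3.0,0.0],[0.1,-3.0,0.0],[-0.0,-3.0,0.0],[-0.0,-3.0,0.0],[-0.0,-3.0,0.0],[-0.0,-3.0,0.0],[-0.0,-3.0,0.0],[-0.0,-3.0,0.0],[-0.0,-3.0,0.0]] 
"grip": [0,0,0,0,0,0,0,0,0,0,0,0,0,0,0,0,0,0,0] 19
```

play_rows --translation '[[-0.0028, -0.0113, 0.0128], [-0.0042, -0.0113, 0.0125], [-0.0056, -0.0112, 0.012], [-0.0068, -0.0109, 0.0117], [-0.0081, -0.0105, 0.0111], [-0.0093, -0.0101, 0.0106], [-0.0105, -0.0094, 0.01], [-0.0116, -0.0088, 0.0096], [-0.0125, -0.0079, 0.0089], [-0.0135, -0.0071, 0.0083], [-0.0143, -0.006, 0.0077], [-0.015, -0.005, 0.0071], [-0.0156, -0.004, 0.0065], [-0.0161, -0.0027, 0.006], [-0.0047, 0, 0.0102], [-0.0048, 0, 0.0102], [-0.0047, 0, 0.0102], [-0.0047, 0, 0.0102], [-0.0047, 0, 0.0102], [0, 0, 0]]' --delta_rot '[[-1.3, 1.9, 4.8], [-1.3, 1.9, 4.8], [-1.3, 1.8, 4.8], [-1.2, 1.9, 4.8], [-1.3, 1.9, 4.7], [-1.3, 1.9, 4.8], [-1.3, 1.8, 4.8], [-1.3, 1.9, 4.8], [-1.2, 1.9, 4.8], [-1.3, 1.9, 4.8], [-1.3, 1.8, 4.8], [-1.3, 1.9, 4.7], [-1.3, 1.9, 4.8], [-1.3, 1.9, 4.8], [0, 0, 0], [0, 0, 0], [0, 0, 0], [0, 0, 0], [0, 0, 0], [0, 0, 0]]' --grip '[0, 0, 0, 0, 0, 0, 0, 0, 0, 0, 0, 0, 0, 0, 0, 0, 0, 0, 0, 0]' --squeeze 20

```text
clock: 4.75
tool_pos: [0.5429, -0.0764, 0.1617]
eef_rot: [0.955, 0.227, 0.169, -0.084]
contact_force: [-0.3, 0.9, -0.1]
opening: 0.499
finger_force: 0.0
```

```bash
python3 - <<'E'
from h import *
s=r.get_state(); print(np.round(s["q"],2)); F=Fr(.5553,-.0050,1.943)
p,q=start(); print(q.as_matrix().round(2)); print((q.inv()*F.pose(-90,64,30)[1]).as_rotvec(degrees=True))
rows([(*F.pose(-90,64,30),10)],0)
E
```

```text
[ 0.41  0.81 -0.35  2.09 -1.    0.04  0.08]
[[ 0.84  0.46  0.29]
 [ 0.41 -0.88  0.24]
 [ 0.36 -0.08 -0.93]]
[-7.01881371  8.97669032  3.67634557]
"translation": [[-0.0078,-0.0059,0.0077],[-0.0081,-0.006,0.0074],[-0.0081,-0.006,0.0073],[-0.0083,-0.0061,0.0071],[-0.0085,-0.0061,0.0068],[-0.0086,-0.0061,0.0067],[-0.0087,-0.0061,0.0064],[-0.0089,-0.0061,0.0063],[-0.009,-0.0062,0.006],[-0.0092,-0.0062,0.0058]] 
"delta_rot": [[-0.7,0.9,0.4],[-0.7,0.9,0.3],[-0.7,0.9,0.4],[-0.7,0.9,0.4],[-0.7,0.9,0.3],[-0.7,0.9,0.4],[-0.7,0.9,0.4],[-0.7,0.9,0.3],[-0.7,0.9,0.4],[-0.7,0.9,0.4]] 
"grip": [0,0,0,0,0,0,0,0,0,0] 10
```

```bash
python3 - <<'E'
from h import *
F=Fr(.5553,-.0050,1.943)
e=rows([(*F.pose(-58,130,0),6),(*F.pose(-55,70,0),6)],0)
print(e)
E
```

```text
"translation": [[-0.0041,-0.0102,0.0044],[-0.0041,-0.0102,0.0046],[-0.0039,-0.0103,0.0045],[-0.0038,-0.0102,0.0047],[-0.0037,-0.0103,0.0047],[-0.0035,-0.0103,0.0047],[0.0005,-0.0,0.01],[0.0005,-0.0,0.01],[0.0005,-0.0,0.01],[0.0005,-0.0,0.01],[0.0005,-0.0001,0.01],[0.0005,0.0,0.01]] 
"delta_rot": [[-1.0,-3.5,0.9],[-1.0,-3.5,0.9],[-0.9,-3.5,0.9],[-1.0,-3.5,0.9],[-1.0,-3.5,0.9],[-1.0,-3.5,0.9],[0.0,0.0,-0.0],[0.0,0.0,-0.0],[0.0,0.0,-0.0],[0.0,0.0,-0.0],[0.0,0.0,-0.0],[0.0,0.0,-0.0]] 
"grip": [0,0,0,0,0,0,0,0,0,0,0,0] 12
(array([ 0.50403674, -0.02497459,  0.07304116]), Rotation.from_matrix(array([[ 9.31601398e-01,  3.63481532e-01, -1.08992752e-04],
                            [ 3.63481309e-01, -9.31601087e-01, -8.67702401e-04],
                            [-4.16931565e-04,  7.68735941e-04, -9.99999618e-01]])))
```

play_rows --translation '[[-0.0041, -0.0102, 0.0044], [-0.0041, -0.0102, 0.0046], [-0.0039, -0.0103, 0.0045], [-0.0038, -0.0102, 0.0047], [-0.0037, -0.0103, 0.0047], [-0.0035, -0.0103, 0.0047], [0, 0, 0]]' --delta_rot '[[-1.0, -3.5, 0.9], [-1.0, -3.5, 0.9], [-0.9, -3.5, 0.9], [-1.0, -3.5, 0.9], [-1.0, -3.5, 0.9], [-1.0, -3.5, 0.9], [0, 0, 0]]' --grip '[0, 0, 0, 0, 0, 0, 0]'

```text
clock: 5.62
tool_pos: [0.5014, -0.0238, 0.1333]
eef_rot: [0.982, 0.187, 0.0, 0.0]
contact_force: [-0.9, -0.3, 0.5]
opening: 0.501
finger_force: 0.0
```

```bash
python3 - <<'E'
from h import *
F=Fr(.5553,-.0050,1.943); s=r.get_state(); print(s["clock"],np.round(s["q"],2),s["tool_pos"])
print(start()[1].as_matrix().round(3))
e=rows([(*F.pose(-58,100,0),4),(*F.pose(-55,70,0),3)],0)
E
```

```text
5.625 [-0.27  0.87  0.38  2.08 -0.91  0.36 -0.34] [ 0.50138448 -0.02383395  0.13332901]
[[ 0.93   0.368  0.   ]
 [ 0.368 -0.93  -0.001]
 [ 0.     0.001 -1.   ]]
"translation": [[-0.0002,0.0005,0.0076],[-0.0003,0.0005,0.0076],[-0.0002,0.0005,0.0075],[-0.0002,0.0005,0.0076],[0.001,0.0,0.01],[0.001,0.0,0.01],[0.001,0.0,0.01]] 
"delta_rot": [[0.0,-0.0,0.1],[0.0,-0.0,0.0],[0.0,-0.0,0.1],[0.0,-0.0,0.1],[0.0,-0.0,-0.0],[0.0,-0.0,-0.0],[0.0,-0.0,-0.0]] 
"grip": [0,0,0,0,0,0,0] 7
```

play_rows --translation '[[-0.0002, 0.0005, 0.0076], [-0.0003, 0.0005, 0.0076], [-0.0002, 0.0005, 0.0075], [-0.0002, 0.0005, 0.0076], [0.001, 0, 0.01], [0.001, 0, 0.01], [0.001, 0, 0.01], [0.005, 0, 0], [0.005, 0, 0], [0.005, 0, 0], [0.004, 0, 0]]' --delta_rot '[[0, 0, 0.1], [0, 0, 0], [0, 0, 0.1], [0, 0, 0.1], [0, 0, 0], [0, 0, 0], [0, 0, 0], [0, 0, 0], [0, 0, 0], [0, 0, 0], [0, 0, 0]]' --grip '[0, 0, 0, 0, 0, 0, 0, 0, 0, 0, 0]'

```text
clock: 7.0
tool_pos: [0.5209, -0.0205, 0.0736]
eef_rot: [0.983, 0.183, -0.001, 0.001]
contact_force: [-5.4, -2.0, 3.6]
opening: 0.501
finger_force: 2.7
```

play_rows --translation '[[0.0018, 0, -0.003], [0.002, 0, -0.0028], [0.0022, 0, -0.0027], [0.0024, 0, -0.0025], [0.0026, 0, -0.0023], [0.0028, 0, -0.0021], [0.0029, 0, -0.002], [0.003, 0, -0.0017], [0.0031, 0, -0.0015], [0.0032, 0, -0.0013]]' --delta_rot '[[0, 0, 0], [0, 0, 0], [0, 0, 0], [0, 0, 0], [0, 0, 0], [0, 0, 0], [0, 0, 0], [0, 0, 0], [0, 0, 0], [0, 0, 0]]' --grip '[0, 0, 0, 0, 0, 0, 0, 0, 0, 0]'

```text
clock: 8.25
tool_pos: [0.5463, -0.011, 0.0954]
eef_rot: [0.983, 0.182, 0.0, 0.001]
contact_force: [0.5, -0.5, 0.2]
opening: 0.502
finger_force: 0.0
```

```bash
python3 - <<'E'
from h import *
S=sils("housing",["scene","side"])
for ro in (180,240,120): print(ro,fit(S,lambda p:hexpts(p[0],p[1],p[2],np.radians(ro)),[.575,.0,1.95],[.01,.01,.1]))
print(fit(S,lambda p:hexpts(p[0],p[1],p[2],p[3]),[.575,.0,1.95,np.radians(220)],[.01,.01,.1,.3]))
im=r.snapshot("side"); cv2.imwrite("pics/s1.png",cv2.resize(im[200:320,230:390],None,fx=4,fy=4))
E
```

```text
scene 0.76 256
side 0.92 560
180 (array([0.58366686, 0.01302457, 1.99832608]), np.float64(-0.4096427805819188))
240 (array([0.58301048, 0.01077606, 1.94133756]), np.float64(-0.41782277522163613))
120 (array([0.58237283, 0.01279828, 1.97816413]), np.float64(-0.41195390902285783))
(array([0.58261496, 0.01096434, 1.89417224, 4.01293049]), np.float64(-0.4178239044505198))
```

View pics/s1.png

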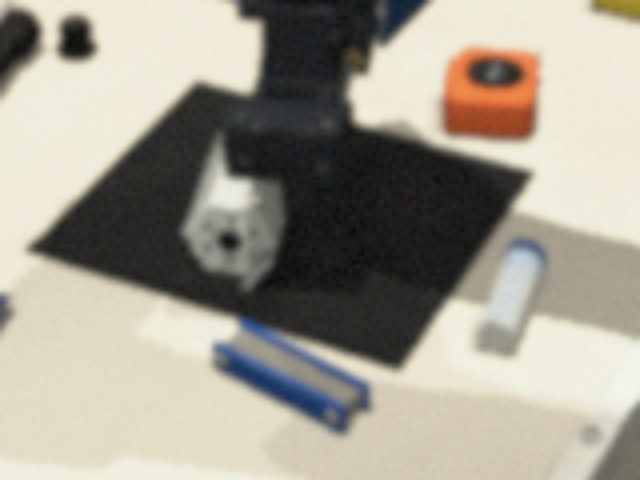

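```bash
python3 - <<'E'
from h import *
F=Fr(.5825,.0065,1.943); p,q=start()
d=p-F.c; print("u,l,z",d@F.n*1e3,d@F.l*1e3,d[2]*1e3, np.degrees((q.inv()*F.pose(0,0,0)[1]).as_rotvec()))
E
```

```text
u,l,z -40.5082893597134 -3.0735632910759625 92.29435777668283 [ 0.07350208 -0.00703589 -0.30794401]
```

play_rows --translation '[[-0.0075, -0.0015, 0], [-0.0075, -0.0015, 0], [0, 0, 0.0075], [0, 0, 0.0075], [0, 0, 0.0073], [0.006, 0, 0], [0.005, 0, 0], [0.004, 0, 0], [0.004, 0, 0], [0.0018, 0, -0.003], [0.002, 0, -0.0028], [0.0022, 0, -0.0027], [0.0024, 0, -0.0025], [0.0026, 0, -0.0023], [0.0028, 0, -0.0021], [0.0029, 0, -0.002], [0.003, 0, -0.0017], [0.0031, 0, -0.0015], [0.0032, 0, -0.0013]]' --delta_rot '[[0, 0, -0.3], [0, 0, 0], [0, 0, 0], [0, 0, 0], [0, 0, 0], [0, 0, 0], [0, 0, 0], [0, 0, 0], [0, 0, 0], [0, 0, 0], [0, 0, 0], [0, 0, 0], [0, 0, 0], [0, 0, 0], [0, 0, 0], [0, 0, 0], [0, 0, 0], [0, 0, 0], [0, 0, 0]]' --grip '[0, 0, 0, 0, 0, 0, 0, 0, 0, 0, 0, 0, 0, 0, 0, 0, 0, 0, 0]'

```text
clock: 10.88
tool_pos: [0.5731, 0.0027, 0.0951]
eef_rot: [0.983, 0.185, 0.0, 0.001]
contact_force: [-0.5, 0.9, 0.2]
opening: 0.501
finger_force: 0.1
```

```bash
python3 - <<'E'
from h import *
S=sils("housing",["scene","side"])
for ro in (240,300): print(ro,fit(S,lambda p:hexpts(p[0],p[1],p[2],np.radians(ro)),[.605,.015,1.95],[.01,.01,.1]))
F=Fr(.609,.017,1.943); p,q=start()
d=p-F.c; print("u,l,z",d@F.n*1e3,d@F.l*1e3,d[2]*1e3, np.degrees((q.inv()*F.pose(0,0,0)[1]).as_rotvec()))
im=r.snapshot("side"); cv2.imwrite("pics/s2.png",cv2.resize(im[200:320,230:390],None,fx=4,fy=4))
E
```

```text
scene 0.98 416
side 0.96 496
240 (array([0.61239657, 0.02203577, 1.90132985]), np.float64(-0.45957931221965476))
300 (array([0.61142812, 0.01931251, 1.93430787]), np.float64(-0.46561669500758585))
u,l,z -38.8128050625444 -0.21168071129303848 91.96520778039238 [ 0.07894515 -0.02684548 -0.00343386]
```

View pics/s2.png

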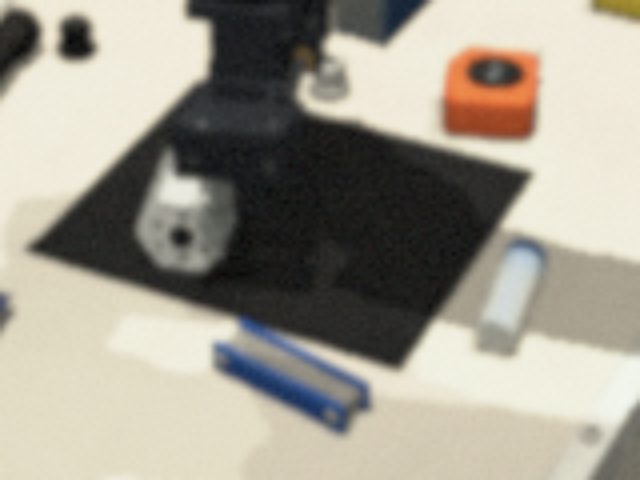

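play_rows --translation '[[-0.0075, 0, 0], [-0.0075, 0, 0], [0, 0, 0.0075], [0, 0, 0.0075], [0, 0, 0.0073], [0.006, 0, 0], [0.005, 0, 0], [0.004, 0, 0], [0.004, 0, 0], [0.0018, 0, -0.003], [0.002, 0, -0.0028], [0.0022, 0, -0.0027], [0.0024, 0, -0.0025], [0.0026, 0, -0.0023], [0.0028, 0, -0.0021], [0.0029, 0, -0.002], [0.003, 0, -0.0017], [0.0031, 0, -0.0015], [0.0032, 0, -0.0013]]' --delta_rot '[[0, 0, 0], [0, 0, 0], [0, 0, 0], [0, 0, 0], [0, 0, 0], [0, 0, 0], [0, 0, 0], [0, 0, 0], [0, 0, 0], [0, 0, 0], [0, 0, 0], [0, 0, 0], [0, 0, 0], [0, 0, 0], [0, 0, 0], [0, 0, 0], [0, 0, 0], [0, 0, 0], [0, 0, 0]]' --grip '[0, 0, 0, 0, 0, 0, 0, 0, 0, 0, 0, 0, 0, 0, 0, 0, 0, 0, 0]'

```text
clock: 13.5
tool_pos: [0.6011, 0.0137, 0.0947]
eef_rot: [0.983, 0.185, 0.0, 0.001]
contact_force: [0.0, 0.1, 0.0]
opening: 0.498
finger_force: 0.0
```

```bash
python3 - <<'E'
from h import *
p,q=start(); Q=R.from_quat([.70711,.70711,0,0])
A=q.apply([-.02,0,-.06])+p
e=rows([(A,q,3),(np.array([.55,.06,.30]),Q,13)],1)
E
```

```text
"translation": [[-0.0067,-0.0,-0.02],[-0.0066,-0.0,-0.02],[-0.0067,-0.0,-0.02],[-0.0008,-0.0047,-0.0112],[-0.0004,-0.0048,-0.0112],[0.0001,-0.0048,-0.0112],[0.0005,-0.0048,-0.0111],[0.0009,-0.0047,-0.0112],[0.0014,-0.0046,-0.0112],[0.0018,-0.0044,-0.0112],[0.0022,-0.0043,-0.0112],[0.0025,-0.0041,-0.0112],[0.003,-0.0038,-0.0112],[0.0032,-0.0035,-0.0112],[0.0036,-0.0032,-0.0111],[0.0039,-0.0029,-0.0112]] 
"delta_rot": [[0.0,0.0,0.0],[0.0,0.0,0.0],[0.0,0.0,0.0],[0.0,0.0,-5.3],[0.0,0.0,-5.3],[0.0,0.0,-5.2],[0.0,0.0,-5.3],[0.0,0.0,-5.3],[0.0,0.0,-5.3],[0.0,0.0,-5.3],[0.0,0.0,-5.3],[0.0,0.0,-5.2],[0.1,0.0,-5.3],[-0.0,0.0,-5.3],[-0.0,0.0,-5.3],[-0.0,0.0,-5.3]] 
"grip": [1,1,1,1,1,1,1,1,1,1,1,1,1,1,1,1] 16
```

play_rows --translation '[[-0.0067, 0, -0.02], [-0.0066, 0, -0.02], [-0.0067, 0, -0.02], [-0.0008, -0.0047, -0.0112], [-0.0004, -0.0048, -0.0112], [0.0001, -0.0048, -0.0112], [0.0005, -0.0048, -0.0111], [0.0009, -0.0047, -0.0112], [0.0014, -0.0046, -0.0112], [0.0018, -0.0044, -0.0112], [0.0022, -0.0043, -0.0112], [0.0025, -0.0041, -0.0112], [0.003, -0.0038, -0.0112], [0.0032, -0.0035, -0.0112], [0.0036, -0.0032, -0.0111], [0.0039, -0.0029, -0.0112], [0, 0, 0]]' --delta_rot '[[0, 0, 0], [0, 0, 0], [0, 0, 0], [0, 0, -5.3], [0, 0, -5.3], [0, 0, -5.2], [0, 0, -5.3], [0, 0, -5.3], [0, 0, -5.3], [0, 0, -5.3], [0, 0, -5.3], [0, 0, -5.2], [0, 0, -5.3], [0, 0, -5.3], [0, 0, -5.3], [0, 0, -5.3], [0, 0, 0]]' --grip '[1, 1, 1, 1, 1, 1, 1, 1, 1, 1, 1, 1, 1, 1, 1, 1, 1]'

```text
clock: 15.62
tool_pos: [0.5495, 0.0597, 0.3016]
eef_rot: [0.707, 0.707, 0.001, 0.001]
contact_force: [0.5, 0.2, -0.3]
opening: 0.998
finger_force: 0.0
```

```bash
python3 - <<'E'
from h import *
S=sils("housing",["wrist","scene","side"])
for sub in [S]+[[s] for s in S]:
    print(len(sub),sub[0][0],fit(sub,lambda p:hexpts(*p,roll=0),[.638,.03,1.94],[.01,.01,.1]))
im=r.snapshot("wrist"); cv2.imwrite("pics/w3.png",im)
c=cal("wrist"); n=r.silhouettes("wrist","notebook")
if n: print(n[0]["confidence"],cv2.boxPoints(cv2.minAreaRect(np.array([onz(c,u,v,.014)[:2] for v,u in np.argwhere(n[0]["pixels"])],np.float32)*1000)).round())
s=r.get_state(); print(s["clock"],np.round(s["q"],2),s["tool_pos"],s["eef_rot"])
Q=R.from_quat([.70711,.70711,0,0])
rows([(np.array([.474,.43,.29]),Q,14)],1)
E
```

```text
wrist 0.64 7172
scene 0.59 1005
side 0.58 757
3 wrist (array([0.63772915, 0.02876393, 1.92658591]), np.float64(-0.897384224872413))
1 wrist (array([0.638229  , 0.02654999, 1.93190191]), np.float64(-0.921377183967112))
1 scene (array([0.63875135, 0.03173217, 1.93844558]), np.float64(-0.952561669829222))
1 side (array([0.64022039, 0.02677527, 1.94118081]), np.float64(-0.8592508513053349))
0.79 [[635. 231.]
 [654. 147.]
 [750. 168.]
 [731. 252.]]
16.025 [-0.4   0.62  0.35  1.81 -0.29  0.76  0.1 ] [0.54956058 0.05978083 0.2995589 ] [ 7.07196016e-01  7.07017170e-01 -4.36054389e-04  5.71047832e-04]
"translation": [[0.0264,-0.0054,0.0006],[0.0265,-0.0054,0.0007],[0.0264,-0.0054,0.0006],[0.0265,-0.0054,0.0007],[0.0264,-0.0054,0.0006],[0.0265,-0.0054,0.0007],[0.0264,-0.0054,0.0006],[0.0265,-0.0054,0.0007],[0.0264,-0.0054,0.0006],[0.0264,-0.0054,0.0007],[0.0265,-0.0054,0.0007],[0.0264,-0.0054,0.0007],[0.0265,-0.0055,0.0007],[0.0264,-0.0054,0.0006]] 
"delta_rot": [[0.0,0.0,-0.0],[0.0,0.0,-0.0],[0.0,0.0,-0.0],[0.0,0.0,-0.0],[0.0,0.0,-0.0],[0.0,0.0,-0.0],[0.0,0.0,-0.0],[0.0,0.0,-0.0],[0.0,0.1,-0.0],[0.0,-0.0,-0.0],[0.0,-0.0,-0.0],[0.0,-0.0,-0.0],[0.0,-0.0,-0.0],[0.0,-0.0,-0.0]] 
"grip": [1,1,1,1,1,1,1,1,1,1,1,1,1,1] 14
```

View pics/w3.png

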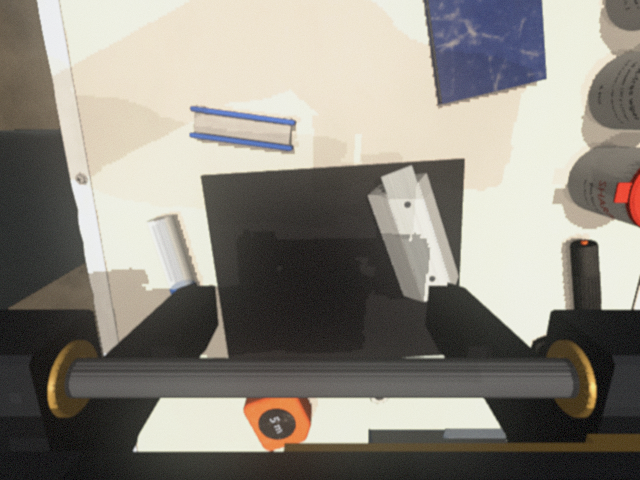

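The cover is now on top and shut, with the lip at (398,172); the housing is well inside the mat. Next, the screwdriver.

play_rows --translation '[[0.0265, -0.0054, 0.0006], [0.0265, -0.0054, 0.0007], [0.0264, -0.0054, 0.0006], [0.0265, -0.0054, 0.0007], [0.0264, -0.0054, 0.0006], [0.0265, -0.0054, 0.0007], [0.0264, -0.0054, 0.0006], [0.0265, -0.0054, 0.0007], [0.0264, -0.0054, 0.0006], [0.0264, -0.0054, 0.0007], [0.0265, -0.0054, 0.0007], [0.0264, -0.0054, 0.0007], [0.0265, -0.0055, 0.0007], [0.0264, -0.0054, 0.0006], [0, 0, 0]]' --delta_rot '[[0, 0, 0], [0, 0, 0], [0, 0, 0], [0, 0, 0], [0, 0, 0], [0, 0, 0], [0, 0, 0], [0, 0, 0], [0, 0, 0], [0, 0, 0], [0, 0, 0], [0, 0, 0], [0, 0, 0], [0, 0, 0], [0, 0, 0]]' --grip '[1, 1, 1, 1, 1, 1, 1, 1, 1, 1, 1, 1, 1, 1, 1]'

```text
clock: 17.9
tool_pos: [0.4725, 0.4325, 0.2894]
eef_rot: [0.706, 0.709, -0.0, 0.0]
contact_force: [-0.2, -0.6, 0.6]
opening: 1.002
finger_force: 0.0
```

```bash
python3 - <<'E'
from h import *
S=sils("screwdriver",["wrist","scene","side"])
for sub in [S]+[[s] for s in S]: print(sub[0][0],fit(sub,sd,[.474,.375,0.],[.02,.02,.2]))
print(fit(S,sd,[.474,.375,0.,.013],[.01,.01,.1,.01]))
im=r.snapshot("wrist"); cv2.imwrite("pics/w4.png",im)
s=r.get_state(); print(s["clock"],np.round(s["q"],2),s["tool_pos"],s["eef_rot"])
E
```

```text
wrist 0.89 3126
scene 0.51 312
side 0.6 862
wrist (array([ 0.47361385,  0.37364436, -0.0083825 ]), np.float64(-0.8136473962968088))
wrist (array([ 0.47347353,  0.36819979, -0.011034  ]), np.float64(-0.8657587548638133))
scene (array([ 0.47488335,  0.3760092 , -0.00112893]), np.float64(-0.814621409921671))
side (array([4.73930214e-01, 3.69229749e-01, 1.85440191e-04]), np.float64(-0.8411764705882353))
(array([ 0.47365418,  0.37023145, -0.0094667 ,  0.0146292 ]), np.float64(-0.8318419931981124))
18.25 [-1.02  0.76  0.41  1.55 -0.35  0.91 -0.49] [0.47447376 0.42897518 0.2904381 ] [ 7.07655600e-01  7.06556924e-01 -1.39876732e-04  9.19897510e-04]
```

View pics/w4.png

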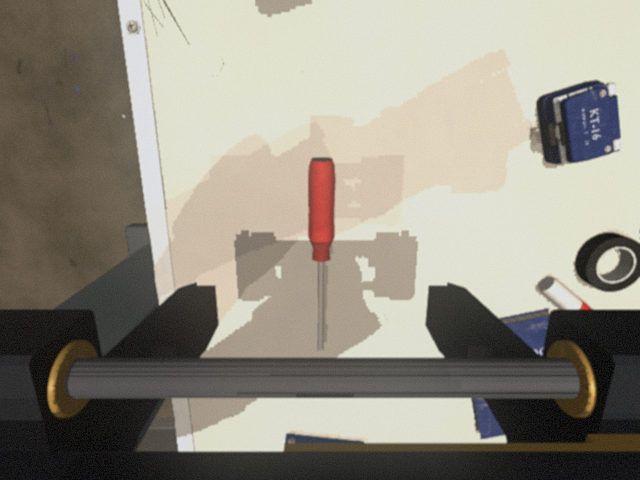

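play_rows --translation '[[-0.008, 0, 0.025], [-0.009, -0.001, 0.025], [-0.008, 0, 0.025], [-0.008, 0, 0.025], [0, 0, 0.025], [0, 0, 0.025], [0, 0, 0.025], [0, 0, 0.025], [0, 0, 0.012], [0, 0, 0.012], [0, 0, 0], [0, 0, 0], [0, 0, 0], [0, 0, 0], [0, 0, 0], [0, 0, 0]]' --delta_rot '[[0, 0, 0.2], [0, 0, 0.2], [0, 0, 0.2], [0, 0, 0], [0, 0, 0], [0, 0, 0], [0, 0, 0], [0, 0, 0], [0, 0, 0], [0, 0, 0], [0, 0, 0], [0, 0, 0], [0, 0, 0], [0, 0, 0], [0, 0, 0], [0, 0, 0]]' --grip '[1, 1, 1, 1, 1, 1, 1, 1, 1, 1, 1, -1, -1, -1, -1, -1]' --squeeze 60

```text
clock: 20.25
tool_pos: [0.4729, 0.397, 0.0663]
eef_rot: [0.711, 0.704, -0.0, 0.001]
contact_force: [1.2, -0.2, -0.0]
opening: 0.456
finger_force: 0.0
```

play_rows --translation '[[0, 0, 0], [0, 0, 0], [0, 0, 0], [0, 0, -0.01], [0, 0, -0.02], [0, 0, -0.02], [0, 0, -0.02]]' --delta_rot '[[0, 0, 0], [0, 0, 0], [0, 0, 0], [0, 0, 0], [0, 0, 0], [0, 0, 0], [0, 0, 0]]' --grip '[-1, -1, -1, -1, -1, -1, -1]'

```text
clock: 21.12
tool_pos: [0.4731, 0.3972, 0.1384]
eef_rot: [0.711, 0.704, 0.001, 0.001]
contact_force: [0.8, 0.7, 0.1]
opening: 0.268
finger_force: 60.0
```

```bash
python3 - <<'E'
from h import *
F=Fr(.639,.0275,1.936); 
def P(l,z): # tip centre at (l mm, axis height z mm world)
    return F.c*[1,1,0]+F.l*(l+126)/1e3+np.array([0,0,(z+53.5)/1e3]), R.from_matrix(np.c_[F.l,F.n,[0,0,-1]])
print(r.get_state()["clock"],start()[0])
rows([(*P(120,75),13),(*P(100,41),3)],-1)
E
```

```text
21.125 [0.4730882  0.39723251 0.13835957]
"translation": [[-0.0107,0.0061,0.0008],[-0.0109,0.0058,0.0007],[-0.011,0.0055,0.0008],[-0.0112,0.0051,0.0008],[-0.0114,0.0049,0.0008],[-0.0114,0.0045,0.0007],[-0.0116,0.0042,0.0008],[-0.0117,0.0038,0.0008],[-0.0119,0.0035,0.0007],[-0.0119,0.0032,0.0008],[-0.012,0.0028,0.0008],[-0.012,0.0024,0.0007],[-0.0122,0.0022,0.0008],[-0.0067,-0.0,0.0113],[-0.0066,-0.0,0.0114],[-0.0067,-0.0,0.0113]] 
"delta_rot": [[0.0,0.0,-1.7],[0.0,0.0,-1.6],[0.0,0.0,-1.7],[0.0,0.0,-1.6],[0.0,0.0,-1.7],[0.0,0.0,-1.6],[0.1,0.0,-1.7],[-0.0,0.0,-1.6],[-0.0,0.0,-1.7],[-0.0,0.0,-1.6],[-0.0,0.0,-1.7],[-0.0,0.0,-1.6],[-0.0,0.0,-1.7],[-0.0,0.0,-0.0],[-0.0,0.0,-0.0],[-0.0,0.0,-0.0]] 
"grip": [-1,-1,-1,-1,-1,-1,-1,-1,-1,-1,-1,-1,-1,-1,-1,-1] 16
```

play_rows --translation '[[-0.0107, 0.0061, 0.0008], [-0.0109, 0.0058, 0.0007], [-0.011, 0.0055, 0.0008], [-0.0112, 0.0051, 0.0008], [-0.0114, 0.0049, 0.0008], [-0.0114, 0.0045, 0.0007], [-0.0116, 0.0042, 0.0008], [-0.0117, 0.0038, 0.0008], [-0.0119, 0.0035, 0.0007], [-0.0119, 0.0032, 0.0008], [-0.012, 0.0028, 0.0008], [-0.012, 0.0024, 0.0007], [-0.0122, 0.0022, 0.0008], [-0.0067, 0, 0.0113], [-0.0066, 0, 0.0114], [-0.0067, 0, 0.0113], [0, 0, 0]]' --delta_rot '[[0, 0, -1.7], [0, 0, -1.6], [0, 0, -1.7], [0, 0, -1.6], [0, 0, -1.7], [0, 0, -1.6], [0, 0, -1.7], [0, 0, -1.6], [0, 0, -1.7], [0, 0, -1.6], [0, 0, -1.7], [0, 0, -1.6], [0, 0, -1.7], [0, 0, 0], [0, 0, 0], [0, 0, 0], [0, 0, 0]]' --grip '[-1, -1, -1, -1, -1, -1, -1, -1, -1, -1, -1, -1, -1, -1, -1, -1, -1]'

```text
clock: 23.25
tool_pos: [0.5575, 0.2374, 0.0911]
eef_rot: [0.567, 0.823, -0.001, 0.0]
contact_force: [0.6, -0.5, -0.6]
opening: 0.27
finger_force: 60.0
```

```bash
python3 - <<'E'
from h import *
F=Fr(.639,.0275,1.936)
s=r.get_state(); print(s["clock"],s["tool_pos"],s["opening"])
exp=F.c*[1,1,0]+F.l*.100+[0,0,.041]; lipp=F.c*[1,1,0]+F.l*.071+[0,0,.049]
ims=[]
for n in ["scene","side"]:
    c=cal(n); im=r.snapshot(n); a=proj(c,exp); b=proj(c,lipp)
    x,y=int(a[0])-40,int(a[1])-30; cr=cv2.resize(im[y:y+60,x:x+80],None,fx=5,fy=5,interpolation=cv2.INTER_CUBIC)
    for p,col in((a,(0,0,255)),(b,(0,255,0))): cv2.circle(cr,tuple(int(v) for v in (p-[x,y]+.5)*5),3,col,-1)
    print(n,x,y,a,b); ims.append(cr)
x=cal("wrist"); cv2.imwrite("pics/t5.png",np.hstack(ims))
im=r.snapshot("wrist"); print("wrist exp",proj(x,exp),proj(x,lipp)); cv2.imwrite("pics/w5.png",im)
E
```

```text
23.25 [0.55754053 0.2373948  0.09111403] 0.2702749800270584
scene 262 176 [302.75681555 206.94185867] [312.68787505 207.5288892 ]
side 218 233 [258.07917517 263.7645821 ] [260.79985776 253.73536357]
wrist exp [323.21858819 554.59480298] [323.22556144 616.09454225]
```

View pics/t5.png

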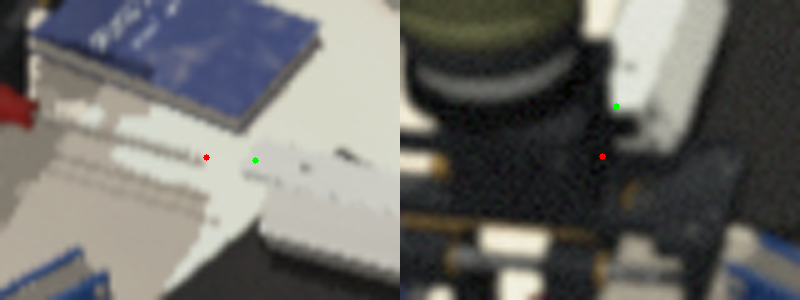

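```bash
cat >> h.py <<'E'
FF=Fr(.639,.0275,1.936)
def TP(l,z): return FF.c*[1,1,0]+FF.l*(l+126)/1e3+np.array([0,0,(z+53.5)/1e3]), R.from_matrix(np.c_[FF.l,FF.n,[0,0,-1]])
def TH(th,rho=117): return TP(-55+rho*np.cos(th),46+rho*np.sin(th))
E
python3 - <<'E'
from h import *
p=start()[0]
rows([(*TP(62,39),5),(*TP(62,46),2)]+[(*TH(t),1) for t in np.arange(1,10)*.05],-1)
E
```

```text
"translation": [[-0.0077,0.0,0.0],[-0.0076,0.0,0.0001],[-0.0077,0.0001,-0.0],[-0.0077,-0.0,0.0],[-0.0076,-0.0,0.0],[-0.0,-0.0,-0.0035],[-0.0,-0.0,-0.0035],[-0.0002,0.0,-0.0058],[-0.0004,0.0,-0.0059],[-0.0007,0.0,-0.0058],[-0.001,0.0,-0.0057],[-0.0013,0.0,-0.0057],[-0.0016,0.0,-0.0056],[-0.0019,0.0,-0.0056],[-0.0021,0.0,-0.0054],[-0.0024,0.0,-0.0054]] 
"delta_rot": [[0.0,0.0,0.0],[0.0,0.0,0.0],[0.0,0.0,0.0],[0.0,0.0,0.0],[0.0,0.1,0.0],[0.0,-0.0,0.0],[0.0,-0.0,0.0],[0.0,-0.0,0.0],[0.0,-0.0,0.0],[0.0,-0.0,0.0],[0.0,-0.0,0.0],[0.0,-0.0,0.0],[0.0,-0.0,0.0],[0.0,-0.0,0.0],[0.0,-0.0,0.0],[0.0,-0.0,0.0]] 
"grip": [-1,-1,-1,-1,-1,-1,-1,-1,-1,-1,-1,-1,-1,-1,-1,-1] 16
```

play_rows --translation '[[-0.0077, 0, 0], [-0.0076, 0, 0.0001], [-0.0077, 0.0001, 0], [-0.0077, 0, 0], [-0.0076, 0, 0], [0, 0, -0.0035], [0, 0, -0.0035], [-0.0002, 0, -0.0058], [-0.0004, 0, -0.0059], [-0.0007, 0, -0.0058], [-0.001, 0, -0.0057], [-0.0013, 0, -0.0057], [-0.0016, 0, -0.0056], [-0.0019, 0, -0.0056], [-0.0021, 0, -0.0054], [-0.0024, 0, -0.0054]]' --delta_rot '[[0, 0, 0], [0, 0, 0], [0, 0, 0], [0, 0, 0], [0, 0.1, 0], [0, 0, 0], [0, 0, 0], [0, 0, 0], [0, 0, 0], [0, 0, 0], [0, 0, 0], [0, 0, 0], [0, 0, 0], [0, 0, 0], [0, 0, 0], [0, 0, 0]]' --grip '[-1, -1, -1, -1, -1, -1, -1, -1, -1, -1, -1, -1, -1, -1, -1, -1]'

```text
clock: 25.4
tool_pos: [0.576, 0.1916, 0.1507]
eef_rot: [0.567, 0.824, 0.0, -0.0]
contact_force: [-0.7, 0.6, -1.5]
opening: 0.273
finger_force: 60.0
```

```bash
python3 - <<'E'
from h import *
p=start()[0]; d=p-FF.c; print(d@FF.l*1e3-126, p[2]*1e3-53.5)
ims=[]
tip=FF.c*[1,1,0]+FF.l*(d@FF.l-.126)+[0,0,p[2]-.0535]
for n in ["scene","side"]:
    c=cal(n); im=r.snapshot(n); a=proj(c,tip); print(n,a)
    x,y=int(a[0])-40,int(a[1])-30; cr=cv2.resize(im[y:y+60,x:x+80],None,fx=5,fy=5,interpolation=cv2.INTER_CUBIC)
    cv2.circle(cr,tuple(int(v) for v in (a-[x,y]+.5)*5),3,(0,0,255),-1); ims.append(cr)
cv2.imwrite("pics/t6.png",np.hstack(ims))
rows([(*TH(t),1) for t in np.arange(10,29)*.05],-1)
E
```

```text
49.77867283940785 97.206676211173
scene [319.9016221  195.82461666]
side [261.57019275 232.25384536]
"translation": [[-0.0016,-0.0001,-0.0045],[-0.0029,0.0,-0.0051],[-0.0032,0.0,-0.0049],[-0.0034,0.0,-0.0048],[-0.0037,0.0,-0.0045],[-0.0039,0.0,-0.0044],[-0.0041,0.0,-0.0042],[-0.0043,0.0,-0.0039],[-0.0045,0.0,-0.0038],[-0.0046,0.0,-0.0035],[-0.0049,0.0,-0.0033],[-0.005,0.0,-0.003],[-0.0051,0.0,-0.0028],[-0.0053,0.0,-0.0025],[-0.0054,0.0,-0.0023],[-0.0055,0.0,-0.002],[-0.0056,0.0,-0.0017],[-0.0057,0.0,-0.0014],[-0.0057,0.0001,-0.0011]] 
"delta_rot": [[0.1,0.0,-0.0],[-0.0,0.0,-0.0],[-0.0,0.0,-0.0],[-0.0,0.0,-0.0],[-0.0,0.0,-0.0],[-0.0,0.0,-0.0],[-0.0,0.0,-0.0],[-0.0,0.0,-0.0],[-0.0,0.0,-0.0],[-0.0,0.0,-0.0],[-0.0,0.0,-0.0],[-0.0,0.0,-0.0],[-0.0,0.0,-0.0],[-0.0,0.0,-0.0],[-0.0,0.0,-0.0],[-0.0,0.0,-0.0],[-0.0,0.0,-0.0],[-0.0,0.0,-0.0],[-0.0,0.0,-0.0]] 
"grip": [-1,-1,-1,-1,-1,-1,-1,-1,-1,-1,-1,-1,-1,-1,-1,-1,-1,-1,-1] 19
```

View pics/t6.png

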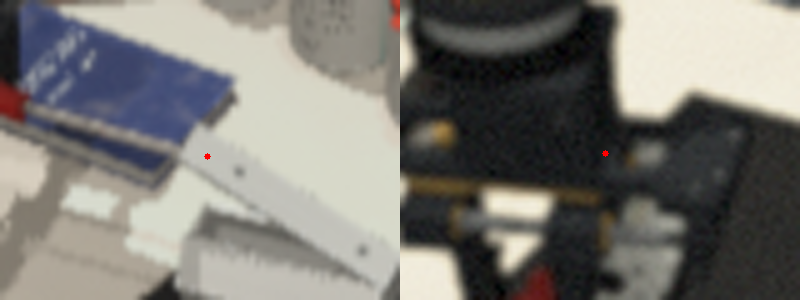

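The picture shows the blade under the cover's lip (crop (185,150)) and the cover clearly raised. I'll carry on along the arc.

play_rows --translation '[[-0.0016, 0, -0.0045], [-0.0029, 0, -0.0051], [-0.0032, 0, -0.0049], [-0.0034, 0, -0.0048], [-0.0037, 0, -0.0045], [-0.0039, 0, -0.0044], [-0.0041, 0, -0.0042], [-0.0043, 0, -0.0039], [-0.0045, 0, -0.0038], [-0.0046, 0, -0.0035], [-0.0049, 0, -0.0033], [-0.005, 0, -0.003], [-0.0051, 0, -0.0028], [-0.0053, 0, -0.0025], [-0.0054, 0, -0.0023], [-0.0055, 0, -0.002], [-0.0056, 0, -0.0017], [-0.0057, 0, -0.0014], [-0.0057, 0, -0.0011], [0, 0, 0]]' --delta_rot '[[0, 0, 0], [0, 0, 0], [0, 0, 0], [0, 0, 0], [0, 0, 0], [0, 0, 0], [0, 0, 0], [0, 0, 0], [0, 0, 0], [0, 0, 0], [0, 0, 0], [0, 0, 0], [0, 0, 0], [0, 0, 0], [0, 0, 0], [0, 0, 0], [0, 0, 0], [0, 0, 0], [0, 0, 0], [0, 0, 0]]' --grip '[-1, -1, -1, -1, -1, -1, -1, -1, -1, -1, -1, -1, -1, -1, -1, -1, -1, -1, -1, -1]'

```text
clock: 28.0
tool_pos: [0.6063, 0.1119, 0.2141]
eef_rot: [0.567, 0.823, 0.0, 0.0]
contact_force: [-1.0, 0.4, -0.3]
opening: 0.271
finger_force: 60.0
```

```bash
python3 - <<'E'
from h import *
p=start()[0]; d=p-FF.c; l,z=d@FF.l*1e3-126,p[2]*1e3-53.5; print(l,z,np.arctan2(z+3-49,l+55))
im=r.snapshot("scene"); cv2.imwrite("pics/t7.png",cv2.resize(im[130:280,230:430],None,fx=3,fy=3,interpolation=cv2.INTER_CUBIC))
E
```

```text
-35.52419253470758 160.6449589261488 1.4025234639785569
```

View pics/t7.png

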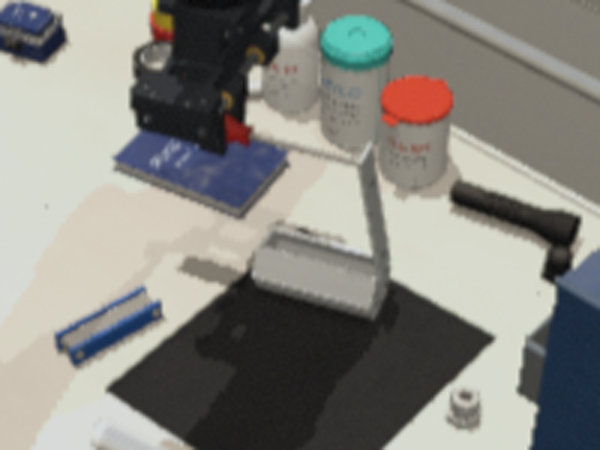

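```bash
python3 - <<'E'
from h import *
p,q=start(); A=p+FF.l*.06; Q=R.from_quat([.711,.704,0,0])
rows([(A,q,4),(np.array([.473,.397,.15]),Q,12),(np.array([.473,.397,.068]),Q,4)],-1)
E
```

```text
"translation": [[0.015,-0.0,0.0],[0.015,-0.0,0.0],[0.015,-0.0,0.0],[0.015,-0.0001,0.0],[0.0211,-0.0019,0.0053],[0.0211,-0.0026,0.0054],[0.0209,-0.0032,0.0053],[0.0209,-0.0039,0.0053],[0.0207,-0.0045,0.0054],[0.0206,-0.0051,0.0053],[0.0204,-0.0058,0.0053],[0.0202,-0.0064,0.0054],[0.02,-0.0071,0.0053],[0.0197,-0.0077,0.0054],[0.0196,-0.0083,0.0053],[0.0192,-0.0089,0.0053],[-0.0,-0.0,0.0205],[-0.0,-0.0,0.0205],[-0.0,-0.0,0.0205],[-0.0,-0.0,0.0205]] 
"delta_rot": [[0.0,0.0,0.0],[0.0,0.0,0.0],[0.0,0.0,0.0],[0.0,0.0,0.0],[0.0,-0.0,1.8],[0.0,-0.0,1.8],[0.0,-0.0,1.8],[0.0,-0.0,1.7],[0.0,-0.0,1.8],[0.0,-0.0,1.8],[0.0,-0.0,1.8],[0.0,-0.0,1.8],[0.0,-0.0,1.8],[0.0,-0.0,1.8],[0.0,-0.0,1.8],[0.0,-0.0,1.7],[0.0,-0.0,0.0],[0.0,-0.0,0.0],[0.0,-0.0,0.0],[0.0,-0.0,0.0]] 
"grip": [-1,-1,-1,-1,-1,-1,-1,-1,-1,-1,-1,-1,-1,-1,-1,-1,-1,-1,-1,-1] 20
```

play_rows --translation '[[0.015, 0, 0], [0.015, 0, 0], [0.015, 0, 0], [0.015, 0, 0], [0.0211, -0.0019, 0.0053], [0.0211, -0.0026, 0.0054], [0.0209, -0.0032, 0.0053], [0.0209, -0.0039, 0.0053], [0.0207, -0.0045, 0.0054], [0.0206, -0.0051, 0.0053], [0.0204, -0.0058, 0.0053], [0.0202, -0.0064, 0.0054], [0.02, -0.0071, 0.0053], [0.0197, -0.0077, 0.0054], [0.0196, -0.0083, 0.0053], [0.0192, -0.0089, 0.0053], [0, 0, 0.0205], [0, 0, 0.0205], [0, 0, 0.014], [0, 0, 0]]' --delta_rot '[[0, 0, 0], [0, 0, 0], [0, 0, 0], [0, 0, 0], [0, 0, 1.8], [0, 0, 1.8], [0, 0, 1.8], [0, 0, 1.7], [0, 0, 1.8], [0, 0, 1.8], [0, 0, 1.8], [0, 0, 1.8], [0, 0, 1.8], [0, 0, 1.8], [0, 0, 1.8], [0, 0, 1.7], [0, 0, 0], [0, 0, 0], [0, 0, 0], [0, 0, 0]]' --grip '[-1, -1, -1, -1, -1, -1, -1, -1, -1, -1, -1, -1, -1, -1, -1, -1, -1, -1, -1, -1]'

```text
clock: 30.55
tool_pos: [0.4727, 0.3961, 0.0935]
eef_rot: [0.711, 0.704, -0.001, -0.0]
contact_force: [0.3, 0.3, -2.1]
opening: 0.27
finger_force: 60.0
```

play_rows --translation '[[0, 0, 0.008], [0, 0, 0.008], [0, 0, 0.006], [0, 0, 0.004], [0, 0, 0]]' --delta_rot '[[0, 0, 0], [0, 0, 0], [0, 0, 0], [0, 0, 0], [0, 0, 0]]' --grip '[-1, -1, -1, -1, -1]'

```text
clock: 31.18
tool_pos: [0.4728, 0.3975, 0.0689]
eef_rot: [0.71, 0.704, 0.0, -0.0]
contact_force: [-0.0, -0.0, -1.0]
opening: 0.269
finger_force: 60.0
```

play_rows --translation '[[0, 0, 0.0015], [0, 0, 0], [0, 0, 0], [0, 0, 0], [0, 0, 0], [0, 0, 0], [0, 0, -0.01], [0, 0, -0.03], [0, 0, -0.04], [0, 0, -0.04], [0, 0, -0.04], [0, 0, -0.03], [0, 0, 0]]' --delta_rot '[[0, 0, 0], [0, 0, 0], [0, 0, 0], [0, 0, 0], [0, 0, 0], [0, 0, 0], [0, 0, 0], [0, 0, 0], [0, 0, 0], [0, 0, 0], [0, 0, 0], [0, 0, 0], [0, 0, 0]]' --grip '[-1, 0.3, 0.3, 0.6, 0.6, 0.6, 0.6, 0.6, 0.6, 0.6, 0.6, 0.6, 0.6]'

```text
clock: 32.8
tool_pos: [0.474, 0.3981, 0.2608]
eef_rot: [0.71, 0.704, 0.003, 0.0]
contact_force: [-0.1, 0.1, 0.3]
opening: 0.801
finger_force: 0.0
```

```bash
python3 - <<'E'
from h import *
S=sils("screwdriver",["wrist","scene","side"])
print(fit(S,sd,[.474,.371,0.,.013],[.01,.01,.1,.01]))
im=r.snapshot("scene"); cv2.imwrite("pics/f8.png",im[100:340,150:470])
E
```

```text
wrist 0.73 3868
scene 0.7 208
side 0.67 834
(array([ 0.47298144,  0.37054286, -0.01973122,  0.01335859]), np.float64(-0.7347275603838038))
```

View pics/f8.png

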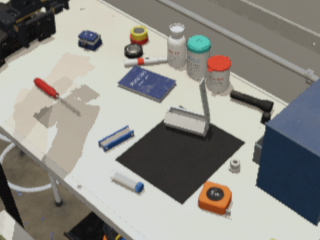

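The screwdriver lies flat at its old place (45,85), and the cover stands open at (203,95). The bystanders have not moved.

```bash
python3 -c "
from h import *
print(r.finish_job())"
```

```text
the job is handed in; nothing more can be done
None
```

The job is handed in, with no verdict returned: the housing lies cover-up on the mat with its cover standing open at about 1.4 rad (80°), and the screwdriver lies flat on the bench back where it was.

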